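Tip the lid off the dressing box and put the small pack inside

ROBOT

A 6-joint arm with a two-finger parallel gripper is mounted at the origin on a cart in front of the work surface, level with it; the furniture and walls round the work are solid. World frame = base frame: x ahead of the robot, y to its left, z up, the work surface at z = 0. Lengths are in m, angles in degrees, forces in N, time in s.
With the tool pointing down it reaches from about 0.225 to 0.875 m from the base axis. Payload 3.4 kg.
Tool frame: the origin (TCP) lies at the very end of the fingers, on their centre line; the grasp point (between the pads) lies 19 mm behind it; z points along the fingers, y is the direction in which the jaws open and shut (so a half turn about z gives the same grasp; the last joint's range is limited). The gripper opens to 85 mm and grips with 20 to 120 N. Pads are 22 mm wide; open, the fingers measure 114 mm over their backs; the gripper's body (76 mm by 85 mm) begins 54 mm behind the grasp point. The pads swing forward as they close: fully open they stand 13 mm farther back than shut.
Start: joints at [-82.506, 15.808, 86.224, -0, 77.962, -6.933], TCP at [0.143, -0.557, 0.231] pointing down, gripper open.
Joint ranges: [-165.64, 165.64], [-43.16, 119.46], [12.63, 154.43], [-67.54, 247.53], [6.08, 155.33], [-154.97, 154.97]. Speed limits (degrees/s): [147.25, 147.25, 180, 180, 180, 180].

INTERFACE

Orientations are given as a 3x3 rotation matrix whose columns are the frame's x, y, z axes.
In Python, from plant import manip gives the robot as it stands.
- The arm moves only by the tool servo_tool, never from a script. Its argument "targets" is one flat list of numbers, 7 for each row, row after row: the opening, from -1 (shut) to 1 (fully open), then the shift along the tool's x, y, z in cm, then the turn, a rotation vector about the tool's x, y, z in degrees. A call has 1 to 20 rows; each row is the pose to reach, as a shift and turn from the pose commanded when the call began, along the tool's axes at that moment; what a row does not reach only later rows make up. A row lasts 1/12 s, in which the tool goes at most 41.7 mm and 7.16 degrees, less where a joint would pass 70% of its speed; a pose out of reach is approached as far as the arm can. A call with a gripper value outside its range is refused whole. The fingers move at their own pace and stop on an object; "grip_force" is the grip in N (left out, the last holds). Time passes only in rows, so rows that repeat a pose let the fingers close. It gives the time, the measured TCP pose, the force and the opening at its end, in the units of the state.
- manip.read_state(): the state, without advancing time (a new reading comes with each control period).
- manip.read_camera(name): name is "scene" or "top"; returns a dict with "img" (400x640x3 uint8, red, green, blue), "z_map" (400x640 float32, m along the optical axis (not along the pixel's ray), 0 where there is no reading), "K" (3x3 intrinsics, pixels), "k1" (the pictures are not rectified: a ray, as slopes to the right and down, at radius r is drawn at 1 + k1 r^2 times it, then the intrinsics apply), "view" (4x4, takes a point from world to camera coordinates). Camera axes: x right, y up, looking along -z (the intrinsics and any distortion apply to the point x, -y, -z); pixel columns grow to the right and rows downward; lengths in m; the calibration is good to about 2 mm. A picture is of the moment at which its call begins.
- manip.finish_job(): hands the job in, once; it reports no verdict.
The state is a dict: "clock": time; "joint_positions": joint angles; "qd": joint speeds; "joint_efforts": joint torques, N m; "tool_pos": TCP position; "eef_rot": TCP orientation; "contact_force": force on the tool from outside, world axes, zero at the start; "moment": the same for the moment, N m; "finger_gap": finger opening in m.
Only numpy, scipy, OpenCV 4.12 (cv2) and the standard library are available. Lean on these libraries where they do the work, as an engineer would, in place of code of your own. Each camera call takes 0.05 s, during which the arm holds its last target. There are 200 camera calls.

TASK

Open the steel dressing box: take the lid by the slanted pull tab on its right-hand edge, tip that edge up while the opposite edge is still held under the keeper lip, draw the lid out from under the lip, lift it off and lay it flat on the bare desk, right way up. Then lay the smaller of the two loose medicine packs that stand to the right of the box flat on the bottom of the box. Do not lift or drag the box about, and leave the other pack, the white bottle and the tin stack where they stand.

Things in the scene. Friction and masses are not known exactly. Their poses are not given: they have to be found in the camera images.
- dressing_box: open stainless steel box, 2 kg, loose on the desk: 130 (x) x 160 (y) x 62 (z) mm outside, walls and floor 4 mm, a keeper lip along the rear rim. Origin at the centre of its underside, z up, -x is its front, the side of the lid's tab, which faces about right (world -y). The lid sits on the rim, z = 62 mm.
- keeper_lip (a point): middle of the keeper lip's lower front edge, 8 mm above the rim, at (56, 0, 70) mm of the box; axes as the box's. The lip is 110 mm wide in y, 4 mm thick and reaches forward from an upright at x 65 to 70 mm behind the rear wall.
- box_lid: loose steel lid, 0.16 kg. Plate x -65..64, y -80..80, z 10..14 mm; skirts z 0..10 mm fit inside the front and side walls with 2 to 3 mm play. Origin at skirt-foot level under the middle, z up, x as the box's when seated (then 52 mm above the box's origin). Slanted pull tab at the front. On the desk its origin is at z = 0.
- lid_tab (a point): point on the pull tab, 26 mm up the slope from its root and 12 mm from its free end; axes as the lid's. The tab is 4 mm thick, 44 mm wide, 38 mm long; it rises from (-64.5, 0, 12) mm of the lid, forward and up at 55 degrees from the plate, in the lid's direction (-0.574, 0, 0.819).
- lid_rear_edge (a point): middle of the plate's lower rear edge, (64, 0, 10) mm of the lid, about which it tips. The plate's rear 8 mm lie under the keeper lip with 4 mm play above, so the lid neither lifts straight up nor slides out level; tipped up 0.12 to 0.35 rad it can be drawn out forward.
- small_pack: the smaller medicine pack, a white carton with a green band, 40 (x) x 78 (y) x 35 (z) mm; origin at the centre of its underside, z up; lies flat
- wide_pack: the wider medicine pack, not to be moved, 52 (x) x 92 (y) x 26 (z) mm; origin at the centre of its underside
- white_bottle: white plastic bottle standing upright behind the box, 49 mm across, 88 mm high, not to be moved; origin at the centre of its base
- tin_stack: stack of four flat dark tins, 61 x 61 x 61 mm, not to be moved; origin at the centre of its base

How it is judged:
By the outcome, as a careful person would: the job done as asked, in the order asked, and still so for the second after the job is handed in, with the robot touching nothing.
It also fails if it takes over 58 s, if anything falls off the work surface, if the arm or the gripper's body presses on something with over 40 N, if the wrist force passes 120 N, or if a joint passes its speed limit or range.

## Working session

There is one attempt and no reset: what is moved stays moved. The work goes in short steps, Python scripts to look and compute and a tool call to move; the robot and the scene stay as the last step left them, time stands still between calls to the robot, and variables do not carry over. Pictures are saved under pics/ and viewed, about 8 in all and at most 12, crops included, and the job is handed in when it is done.

Besides the shell and the picture viewer there is one more tool, called after ">>>" by a JSON object that holds its "api" and its "payload", one argument or row to a line. servo_tool: Moves the arm, as the interface text tells. Its arguments: {"type":"object","properties":{"targets":{"type":"array"},"grip_force":{"type":"number"}},"required":["targets"]}

```bash
mkdir -p pics; ls; cat > h.py <<'E'
import numpy as np, cv2
from plant import manip
def cam(n,png=None):
    c=manip.read_camera(n)
    if png: cv2.imwrite(png,c["img"][:,:,::-1])
    return c
def cloud(c):
    z=c["z_map"];K=c["K"];h,w=z.shape
    u,v=np.meshgrid(np.arange(w),np.arange(h))
    p=np.stack([(u-K[0,2])/K[0,0],(v-K[1,2])/K[1,1]],-1).astype(float)
    q=p.copy()
    for _ in range(8): q=p/(1+c["k1"]*(q**2).sum(-1,keepdims=True))
    P=np.stack([q[...,0]*z,-q[...,1]*z,-z,np.ones_like(z)],-1)
    W=P@np.linalg.inv(c["view"]).T
    W=W[...,:3]; W[z==0]=np.nan
    return W
def st():
    s=manip.read_state(); return s
E
python3 - <<'E'
from h import *
for n in("scene","top"):
    c=cam(n,f"pics/{n}0.png"); np.save(n+"0.npy",cloud(c)); print(n,c["K"].round(1).tolist(),c["k1"],c["view"].round(3).tolist())
s=st();print(s["clock"],s["eef_rot"],s["finger_gap"])
E
```

```text
pics
scene [[476.6, 0.0, 317.2], [0.0, 476.6, 202.7], [0.0, 0.0, 1.0]] -0.08894014877524364 [[-0.431, -0.902, 0.02, 0.299], [0.364, -0.153, 0.919, -0.287], [-0.826, 0.403, 0.394, -1.013], [0.0, 0.0, 0.0, 1.0]]
top [[381.9, 0.0, 326.4], [0.0, 381.9, 198.8], [0.0, 0.0, 1.0]] -0.08800125258509849 [[-0.026, -0.999, -0.03, 0.091], [0.981, -0.032, 0.192, -0.592], [-0.193, -0.024, 0.981, -1.008], [0.0, 0.0, 0.0, 1.0]]
0.1 [[ 9.68473783e-01  2.49115391e-01 -2.29834837e-04]
 [ 2.49115426e-01 -9.68472394e-01  1.65134307e-03]
 [ 1.88786280e-04 -1.65653787e-03 -9.99998610e-01]] 0.08536274922189228
```

View pics/scene0.png

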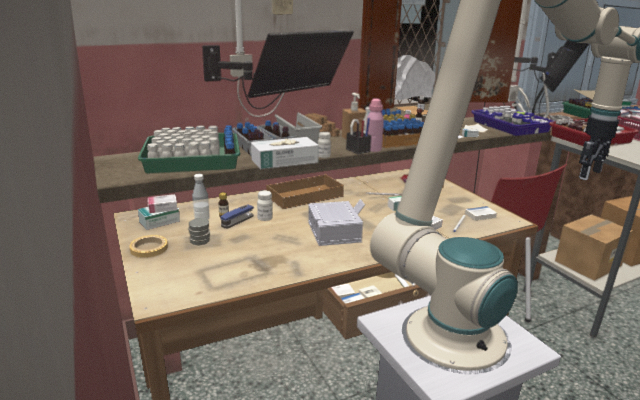

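View pics/top0.png

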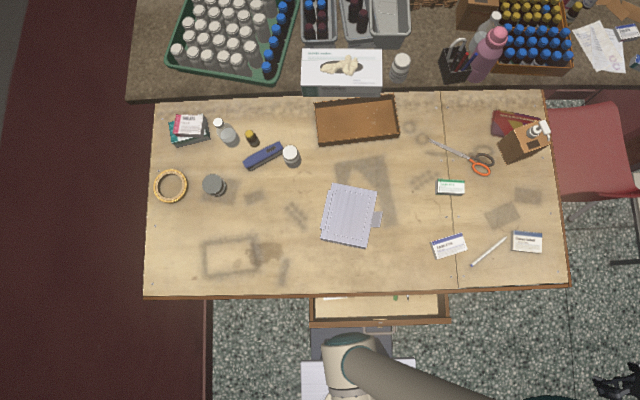

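The scene view shows the box at about (335,222), with the white bottle behind it at (265,205). In the top view the lid is at about (348,215) with its tab at (376,219). The green-banded small pack is at (450,187), and blue-banded packs are at (449,246) and (527,242).

```bash
cat > m.py <<'E'
from h import *
W=np.load("top0.npy")
def rect(name,r0,r1,c0,c1,zl,zh):
    p=W[r0:r1,c0:c1].reshape(-1,3); p=p[(p[:,2]>zl)&(p[:,2]<zh)]
    r=cv2.minAreaRect((p[:,:2]*1000).astype(np.float32)); print(name,len(p),np.round(r[0],1),np.round(r[1],1),round(r[2],1),"z",np.percentile(p[:,2],[5,50,95]).round(4))
    return p
rect("lid",175,258,310,385,.055,.072)
p=rect("tab",195,240,360,395,.075,.13); print(p[np.argsort(p[:,2])][[0,-1]],p.mean(0))
rect("lip",175,258,310,335,.066,.09)
rect("small",175,200,430,470,.025,.05)
rect("wide",230,262,425,472,.018,.04)
rect("other",230,262,508,548,.01,.04)
print("desk",np.nanmedian(W[260:285,300:420,2]), np.nanmedian(W[200:215,420:440,2]))
E
python3 m.py
python3 - <<'E'
import cv2
a=cv2.imread("pics/top0.png")[165:270,300:480]; b=cv2.resize(a,None,fx=4,fy=4,interpolation=cv2.INTER_CUBIC);cv2.imwrite("pics/crop0.png",b)
E
```

```text
lid 2634 [549.1  13.2] [138.4 160.4] 76.2 z [0.0635 0.0669 0.0703]
tab 118 [530.9 -63.6] [18.6 42.2] 78.1 z [0.0764 0.0873 0.0965]
[[ 0.53688841 -0.05537223  0.07504228]
 [ 0.54624769 -0.07497779  0.09857958]] [ 0.53123638 -0.06340982  0.0871888 ]
lip 444 [559.9  71.9] [ 38.1 161.8] 88.3 z [0.0663 0.0699 0.0765]
small 399 [ 626.9 -285.2] [79.3 42.2] 85.7 z [0.03   0.0348 0.0384]
wide 617 [ 456.1 -267.5] [52.9 91.7] 15.4 z [0.0231 0.0266 0.03  ]
other 610 [ 460.4 -498.4] [88.8 59.7] 81.4 z [0.0147 0.0184 0.0216]
desk 0.00017113105074062496 0.00041105485813575093
```

View pics/crop0.png

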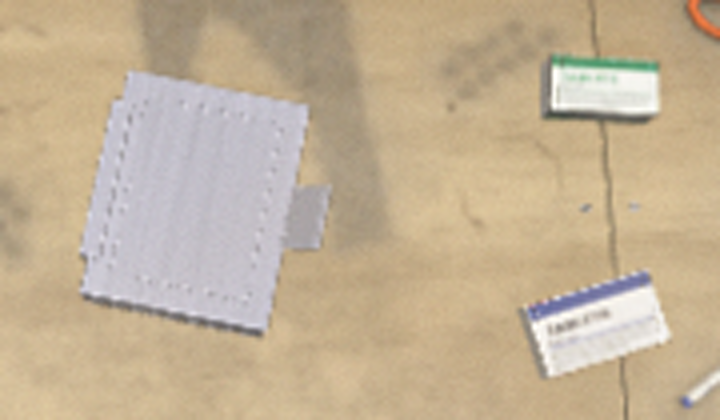

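```bash
cat >> h.py <<'E'
from scipy.spatial.transform import Rotation as R
A=np.radians(13.)
BX=np.array([np.sin(A),np.cos(A),0]); BY=np.array([-np.cos(A),np.sin(A),0]); Z=np.array([0,0,1.])
BC=np.array([.5485,.0108,0])
def rel(p,Rt):
    "shift cm / rotvec deg from present pose"
    s=st(); R0=np.array(s["eef_rot"])
    return ((R0.T@(np.array(p)-s["tool_pos"]))*100).round(2), np.degrees(R.from_matrix(R0.T@Rt).as_rotvec()).round(2)
def lidtool(theta=0):
    "tool rotation holding the tab with lid tipped by theta(rad) (front up)"
    d=-.574*BX+.819*Z; n=.819*BX+.574*Z
    M=np.stack([np.cross(-n,-d),-n,-d],1)
    return R.from_rotvec(theta*BY).as_matrix()@M
def info():
    s=st(); print("t",round(s["clock"],2),"pos",np.round(s["tool_pos"],4),"gap",round(s["finger_gap"],4),"F",np.round(s["contact_force"],1),"q",np.round(s["joint_positions"],1)); print(np.round(s["eef_rot"],3).tolist())
E
python3 - <<'E'
from h import *
T=np.array([.5305,-.066,.0855]); M=lidtool(); d=-M[:,2]
print(M.round(3))
g=T-.019*d
print("hover",rel(g+.09*d,M)); print("grasp",rel(g,M)); info()
E
```

```text
[[ 0.975 -0.184  0.129]
 [-0.225 -0.798  0.559]
 [ 0.    -0.574 -0.819]]
hover (array([ 47.85, -34.21,   8.75]), array([34.25,  8.39, 26.55]))
grasp (array([ 50.23, -38.79,  16.13]), array([34.25,  8.39, 26.55]))
t 0.1 pos [ 0.1432 -0.5564  0.2305] gap 0.0854 F [ 0.9  0.6 -0.4] q [-82.5  15.8  86.3  -0.   78.   -6.9]
[[0.968, 0.249, -0.0], [0.249, -0.968, 0.002], [0.0, -0.002, -1.0]]
```

>>> {"api": "servo_tool", "payload": {
  "targets": [0,24,-17,4,17,4,13,0,24,-17,4,17,4,13,0,24,-17,4,17,4,13,0,24,-17,4,17,4,13,0,24,-17,4,17,4,13,0,24,-17,4,17,4,13,0,24,-17,4,17,4,13,0,24,-17,4,17,4,13,0,47.85,-34.2,8.75,34.25,8.4,26.55,0,47.85,-34.2,8.75,34.25,8.4,26.55,0,47.85,-34.2,8.75,34.25,8.4,26.55,0,47.85,-34.2,8.75,34.25,8.4,26.55,0,47.85,-34.2,8.75,34.25,8.4,26.55,0,47.85,-34.2,8.75,34.25,8.4,26.55,0,47.85,-34.2,8.75,34.25,8.4,26.55,0,47.85,-34.2,8.75,34.25,8.4,26.55,0,47.85,-34.2,8.75,34.25,8.4,26.55,0,47.85,-34.2,8.75,34.25,8.4,26.55],
  "grip_force": 60
}}

```text
clock: 1.6
tool_pos: [0.521, -0.1068, 0.1434]
eef_rot: [[0.975, -0.183, 0.128], [-0.223, -0.8, 0.557], [0.0, -0.572, -0.82]]
contact_force: [-0.3, -0.5, -0.2]
finger_gap: 0.0424
```

```bash
python3 - <<'E'
from h import *
T=np.array([.5305,-.066,.0855]); M=lidtool(); d=-M[:,2]
g=T-.019*d
info(); print("hover",rel(g+.09*d,M)); print("grasp",rel(g,M))
c=cam("scene"); a=c["img"][150:290,250:450,::-1]; cv2.imwrite("pics/s1.png",cv2.resize(a,None,fx=4,fy=4,interpolation=cv2.INTER_CUBIC)[:560])
E
```

```text
t 1.6 pos [ 0.521  -0.1068  0.1434] gap 0.0424 F [-0.3 -0.5 -0.2] q [-40.2  22.3 100.1  31.4  77.4  50.2]
[[0.975, -0.183, 0.128], [-0.223, -0.8, 0.557], [0.0, -0.572, -0.82]]
hover (array([ 0.01, -0.1 ,  0.04]), array([0.15, 0.04, 0.08]))
grasp (array([ 0.01, -0.13,  9.05]), array([0.15, 0.04, 0.08]))
```

View pics/s1.png

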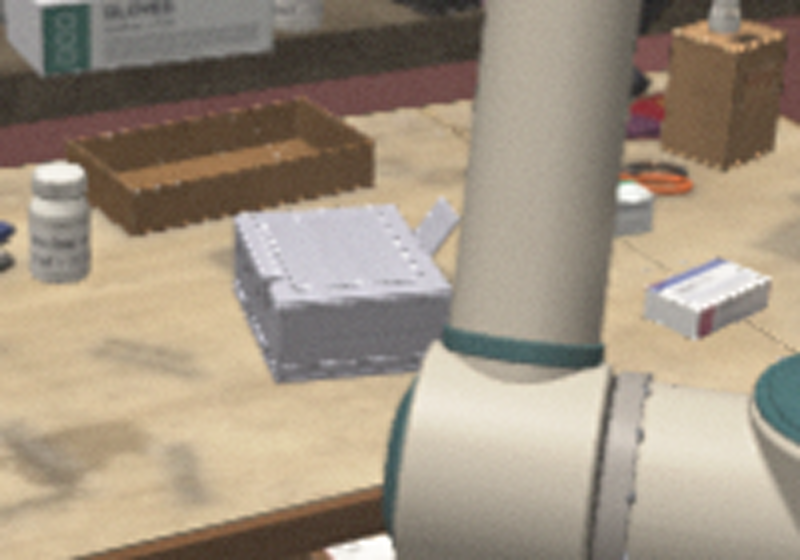

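The scene crop shows the box lid closed, with the tab at (437,228) clear and the arm in front of it. The hover pose was reached to within 1 mm.

>>> {"api": "servo_tool", "payload": {
  "targets": [0,0,0,2,0,0,0,0,0,0,4,0,0,0,0,0,0,6,0,0,0,0,0,0,7,0,0,0,0,0,0,8,0,0,0,0,0,0,8.5,0,0,0,0,0,0,9,0,0,0,0,0,0,9,0,0,0]
}}

```text
clock: 2.32
tool_pos: [0.533, -0.0564, 0.0698]
eef_rot: [[0.974, -0.184, 0.129], [-0.225, -0.799, 0.558], [0.0, -0.573, -0.82]]
contact_force: [-0.6, -0.7, 0.6]
finger_gap: 0.0428
```

```bash
python3 - <<'E'
from h import *
info()
c=cam("top"); W=cloud(c); a=c["img"][165:265,300:430,::-1]; cv2.imwrite("pics/t1.png",cv2.resize(a,None,fx=5,fy=5,interpolation=cv2.INTER_CUBIC))
E
```

```text
t 2.32 pos [ 0.533  -0.0564  0.0698] gap 0.0428 F [-0.6 -0.7  0.6] q [-35.4  26.5 106.7  35.3  66.3  47.4]
[[0.974, -0.184, 0.129], [-0.225, -0.799, 0.558], [0.0, -0.573, -0.82]]
```

View pics/t1.png

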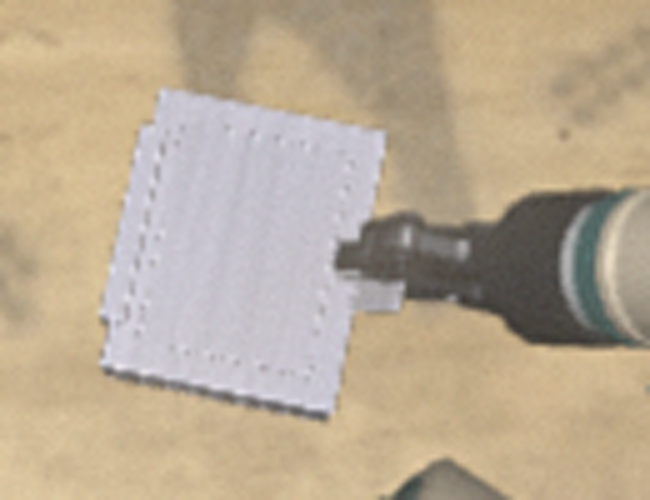

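```bash
cat >> h.py <<'E'
def proj(c,p):
    q=c["view"]@np.append(p,1); x,y=q[0]/-q[2],-q[1]/-q[2]; f=1+c["k1"]*(x*x+y*y)
    return np.array([c["K"][0,0]*x*f+c["K"][0,2],c["K"][1,1]*y*f+c["K"][1,2]])
E
python3 - <<'E'
from h import *
c=cam("top"); s=st(); M=np.array(s["eef_rot"]); t=np.array(s["tool_pos"])
f=lambda p:((proj(c,p)-[300,165])*5).round()
print("tcp",f(t))
for k in (.0,.02): print("upper finger tip back",k,f(t-M[:,1]*.025-M[:,2]*k))
for l in(-22,22):
  for sg in(0,38): print("tab",l,sg,f(BC+BX*(-.0645-.574*sg/1e3)+BY*l/1e3+Z*(.064+.819*sg/1e3)))
for l in(-80,80):
  for x in(-65,64): print("lid",x,l,f(BC+BX*x/1e3+BY*l/1e3+Z*.066))
W=cloud(c); q=W[165:265,365:400].reshape(-1,3); 
# finger pixels
D=W[210:222,362:376]; print((D[...,2]*1000).round()); print(D[5,8:12].round(4), D[8,8:12].round(4))
E
```

```text
tcp [372. 267.]
upper finger tip back 0.0 [337. 256.]
upper finger tip back 0.02 [361. 256.]
tab -22 0 [369. 230.]
tab -22 38 [415. 228.]
tab 22 0 [355. 307.]
tab 22 38 [401. 308.]
lid -65 -80 [389. 128.]
lid 64 -80 [161.  85.]
lid -65 80 [337. 412.]
lid 64 80 [104. 365.]
[[ 70.  68.  70.  65.  66.  64.  66.  70.  65.  68. 144. 150. 154. 164.]
 [ 67.  67.  66.  67.  65.  67.  67.  69.  65.  64. 142. 146. 145. 163.]
 [ 67.  64.  67.  68.  66.  65.  68.  94.  95. 102. 144. 148. 147. 165.]
 [ 65.  68.  65.  64.  65.  65. 101. 107. 109. 112. 144. 147. 150. 165.]
 [ 71.  65.  69.  69.  65.  65. 100. 106. 113. 114. 146. 142. 148. 167.]
 [ 69.  67.  68.  69.  72.  96. 104. 104. 108. 111. 146. 146. 161. 165.]
 [ 66.  66.  68.  69.  62.  97. 102. 104. 110. 141. 148. 157. 164. 167.]
 [ 69.  67.  67.  67.  67. 100. 106. 112. 112. 143. 151. 158. 163. 171.]
 [ 69.  67.  66.  67.  66.  95. 100. 104. 106. 141. 146. 149. 149. 155.]
 [ 63.  68.  65.  70.  66.  89.  91.  99. 103. 104. 109. 140. 116. 127.]
 [ 64.  67.  69.  70.  64.  65.  88.  96. 100. 102. 105. 106. 108. 122.]
 [ 62.  68.  69.  69.  65.  68.  67.  68.  65.  69.  68.  74.  79.  79.]]
[[ 0.5378 -0.0418  0.1082]
 [ 0.5373 -0.0442  0.1107]
 [ 0.532  -0.0435  0.1456]
 [ 0.5319 -0.046   0.1458]] [[ 0.5301 -0.0416  0.1059]
 [ 0.525  -0.041   0.1413]
 [ 0.5242 -0.0431  0.1464]
 [ 0.5238 -0.0454  0.149 ]]
```

The close-up shows the fingers astride the tab. The predicted tab corners, about (401,308), match the visible corner at (404,311), so I'm closing.

>>> {"api": "servo_tool", "payload": {
  "targets": [-0.4,0,0,0,0,0,0,-0.6,0,0,0,0,0,0,-0.8,0,0,0,0,0,0,-0.9,0,0,0,0,0,0,-1,0,0,0,0,0,0,-1,0,0,0,0,0,0,-1,0,0,0,0,0,0,-1,0,0,0,0,0,0],
  "grip_force": 60
}}

```text
clock: 3.08
tool_pos: [0.5336, -0.0555, 0.0712]
eef_rot: [[0.974, -0.184, 0.131], [-0.226, -0.797, 0.56], [0.001, -0.575, -0.818]]
contact_force: [1.0, 1.7, 5.6]
finger_gap: 0.003
```

```bash
python3 - <<'E'
from h import *
info(); s=st(); t0=np.array(s["tool_pos"]); R0=np.array(s["eef_rot"])
piv=BC+BX*.064+Z*.062
print(s["moment"])
for th in(.04,.08,.12,.16,.2,.22):
    Q=R.from_rotvec(th*BY).as_matrix()
    print(th,rel(piv+Q@(t0-piv),Q@R0))
Q=R.from_rotvec(.22*BY).as_matrix();e=piv+Q@(t0-piv)
for k in(.01,.03,.05): print("draw",k,rel(e-BX*k+Z*.0,Q@R0))
print("rise",rel(e-BX*.05+Z*.08,Q@R0), rel(e-BX*.05+Z*.08,R0))
E
```

```text
t 3.08 pos [ 0.5336 -0.0555  0.0712] gap 0.003 F [1.  1.7 5.6] q [-35.3  26.4 106.6  35.5  66.4  47.5]
[[0.974, -0.184, 0.131], [-0.226, -0.797, 0.56], [0.001, -0.575, -0.818]]
[ 0.5683554   0.00954406 -0.17586847]
0.04 (array([ 0.  , -0.34, -0.4 ]), array([-2.29,  0.  , -0.  ]))
0.08 (array([ 0.  , -0.7 , -0.79]), array([-4.58,  0.  , -0.01]))
0.12 (array([ 0.  , -1.07, -1.17]), array([-6.88,  0.  , -0.01]))
0.16 (array([ 0.  , -1.46, -1.53]), array([-9.17,  0.  , -0.01]))
0.2 (array([ 0.  , -1.86, -1.87]), array([-11.46,   0.  ,  -0.02]))
0.22 (array([ 0.  , -2.07, -2.04]), array([-12.61,   0.  ,  -0.02]))
draw 0.01 (array([ 0.  , -1.25, -2.61]), array([-12.61,   0.  ,  -0.02]))
draw 0.03 (array([ 0.01,  0.39, -3.76]), array([-12.61,   0.  ,  -0.02]))
draw 0.05 (array([ 0.01,  2.03, -4.91]), array([-12.61,   0.  ,  -0.02]))
rise (array([  0.02,  -2.57, -11.46]), array([-12.61,   0.  ,  -0.02])) (array([  0.02,  -2.57, -11.46]), array([0., 0., 0.]))
```

>>> {"api": "servo_tool", "payload": {
  "targets": [-1,0,-0.17,-0.2,-1.15,0,0,-1,0,-0.34,-0.4,-2.3,0,0,-1,0,-0.52,-0.6,-3.4,0,0,-1,0,-0.7,-0.79,-4.6,0,0,-1,0,-0.88,-0.98,-5.7,0,0,-1,0,-1.07,-1.17,-6.9,0,0,-1,0,-1.26,-1.35,-8,0,0,-1,0,-1.46,-1.53,-9.2,0,0,-1,0,-1.66,-1.7,-10.3,0,0,-1,0,-1.86,-1.87,-11.5,0,0,-1,0,-2.07,-2.04,-12.6,0,0,-1,0,-2.07,-2.04,-12.6,0,0,-1,0,-2.07,-2.04,-12.6,0,0]
}}

```text
clock: 4.17
tool_pos: [0.5346, -0.0511, 0.099]
eef_rot: [[0.975, -0.207, 0.087], [-0.224, -0.902, 0.369], [0.002, -0.379, -0.925]]
contact_force: [0.6, -0.9, 3.4]
finger_gap: 0.0026
```

```bash
cat > chk.py <<'E'
from h import *
import sys
info(); c=cam("top"); W=cloud(c)
if len(sys.argv)>1: cv2.imwrite(sys.argv[1],cv2.resize(c["img"][150:300,200:480,::-1],None,fx=2.8,fy=2.8,interpolation=cv2.INTER_CUBIC))
# lid profile along BX
p=W[150:300,200:480].reshape(-1,3); p=p[~np.isnan(p[:,0])]; q=p-BC; x=q@BX*1e3; y=q@BY*1e3
for a in range(-120,80,10):
    m=(x>a)&(x<a+10)&(abs(y)>30)&(abs(y)<72)&(p[:,2]<.2)
    if m.sum(): print(a+5,m.sum(),(np.median(p[m,2])*1e3).round(1),end=" | ")
E
python3 chk.py
```

```text
t 4.17 pos [ 0.5346 -0.0511  0.099 ] gap 0.0026 F [ 0.6 -0.9  3.4] q [-27.7  20.5 104.4  24.3  63.2  62.6]
[[0.975, -0.207, 0.087], [-0.224, -0.902, 0.369], [0.002, -0.379, -0.925]]
-115 52 0.2 | -105 53 0.5 | -95 70 -0.2 | -85 70 0.7 | -75 81 0.2 | -65 38 1.6 | -55 111 92.2 | -45 112 90.2 | -35 114 88.9 | -25 113 86.4 | -15 117 84.8 | -5 110 82.4 | 5 115 80.4 | 15 110 78.1 | 25 108 76.4 | 35 111 73.4 | 45 109 71.5 | 55 106 69.0 | 65 97 73.4 | 75 57 2.0 |
```

The depth profile shows the lid tipped by about 0.21 rad with its rear edge still on the rim, under the lip. Next I'll draw it forward.

```bash
python3 - <<'E'
from h import *
s=st(); t0=np.array(s["tool_pos"]); R0=np.array(s["eef_rot"])
for k,u in((.005,.0003),(.01,.001),(.02,.003),(.03,.01),(.03,.1),(.03,.15)): print(k,u,rel(t0-BX*k+Z*u,R0))
E
```

```text
0.005 0.0003 (array([-0.  ,  0.45, -0.22]), array([0., 0., 0.]))
0.01 0.001 (array([-0.  ,  0.89, -0.47]), array([0., 0., 0.]))
0.02 0.003 (array([ 0.  ,  1.74, -1.04]), array([0., 0., 0.]))
0.03 0.01 (array([ 0.  ,  2.4 , -2.06]), array([0., 0., 0.]))
0.03 0.1 (array([  0.02,  -1.02, -10.39]), array([0., 0., 0.]))
0.03 0.15 (array([  0.03,  -2.92, -15.02]), array([0., 0., 0.]))
```

>>> {"api": "servo_tool", "payload": {
  "targets": [-1,0,0.22,-0.11,0,0,0,-1,0,0.45,-0.22,0,0,0,-1,0,0.67,-0.35,0,0,0,-1,0,0.89,-0.47,0,0,0,-1,0,1.3,-0.75,0,0,0,-1,0,1.74,-1.04,0,0,0,-1,0,2.1,-1.5,0,0,0,-1,0,2.4,-2.06,0,0,0,-1,0,2.4,-2.06,0,0,0]
}}

```text
clock: 4.97
tool_pos: [0.528, -0.0823, 0.1091]
eef_rot: [[0.974, -0.208, 0.088], [-0.226, -0.902, 0.368], [0.003, -0.378, -0.926]]
contact_force: [-0.8, -1.0, -1.7]
finger_gap: 0.003
```

```bash
python3 chk.py
```

```text
t 4.97 pos [ 0.528  -0.0823  0.1091] gap 0.003 F [-0.8 -1.  -1.7] q [-30.9  20.2 103.   23.3  65.7  60.7]
[[0.974, -0.208, 0.088], [-0.226, -0.902, 0.368], [0.003, -0.378, -0.926]]
-115 79 0.4 | -105 60 0.7 | -95 26 102.1 | -85 109 101.6 | -75 119 99.2 | -65 119 97.8 | -55 118 95.8 | -45 114 93.2 | -35 114 91.2 | -25 115 88.7 | -15 116 86.6 | -5 112 84.2 | 5 115 81.5 | 15 113 79.3 | 25 111 77.0 | 35 77 71.5 | 45 95 4.7 | 55 109 5.0 | 65 118 72.0 | 75 56 0.8 |
```

```bash
python3 - <<'E'
from h import *
W=np.load("top0.npy"); p=W.reshape(-1,3); p=p[~np.isnan(p[:,0])]
for nm,(r0,r1,c0,c1) in dict(bottle=(140,170,278,302),tins=(170,200,200,230),tray=(95,148,312,402)).items():
    q=W[r0:r1,c0:c1].reshape(-1,3); q=q[q[:,2]>.02]; print(nm,q.min(0).round(3),q.max(0).round(3))
d=W[150:298,150:560].reshape(-1,3); d=d[abs(d[:,2])<.01]; print("desk",d.min(0).round(3),d.max(0).round(3))
res=[]
for x in np.arange(.3,.85,.02):
  for y in np.arange(-.3,.5,.02):
    C=np.array([x,y,0]); a=(p-C)@BX; b=(p-C)@BY
    m=(a>-.14)&(a<.085)&(abs(b)<.1)
    n=m&(abs(a)<.085)
    if n.sum()<2000: continue   # need desk seen
    bad=m&(abs(p[:,2])>.012)
    if bad.sum()<3: res.append((round(x,2),round(y,2),int(n.sum())))
print(res)
E
```

```text
bottle [0.701 0.148 0.021] [0.78  0.214 0.093]
tins [0.621 0.369 0.021] [0.682 0.429 0.067]
tray [ 0.766 -0.148  0.02 ] [0.916 0.106 0.13 ]
desk [ 0.322 -0.632 -0.009] [0.78  0.623 0.01 ]
[(np.float64(0.4), np.float64(0.26), 3638), (np.float64(0.4), np.float64(0.28), 3617), (np.float64(0.42), np.float64(0.26), 3946), (np.float64(0.42), np.float64(0.28), 3922), (np.float64(0.42), np.float64(0.3), 3913), (np.float64(0.42), np.float64(0.32), 3902), (np.float64(0.42), np.float64(0.34), 3879), (np.float64(0.42), np.float64(0.36), 3871), (np.float64(0.42), np.float64(0.38), 3848), (np.float64(0.42), np.float64(0.4), 3825), (np.float64(0.42), np.float64(0.42), 3814), (np.float64(0.42), np.float64(0.44), 3797), (np.float64(0.42), np.float64(0.46), 3769), (np.float64(0.42), np.float64(0.48), 3748), (np.float64(0.44), np.float64(0.26), 4030), (np.float64(0.44), np.float64(0.28), 4013), (np.float64(0.44), np.float64(0.3), 4008), (np.float64(0.44), np.float64(0.32), 3986), (np.float64(0.44), np.float64(0.34), 3973), (np.float64(0.44), np.float64(0.36), 3950), (np.float64(0.44), np.float64(0.38),
[... 1882 characters left out ...]
np.float64(0.52), np.float64(0.28), 3870), (np.float64(0.52), np.float64(0.3), 3860), (np.float64(0.52), np.float64(0.42), 3761), (np.float64(0.52), np.float64(0.44), 3738), (np.float64(0.54), np.float64(0.24), 3862), (np.float64(0.54), np.float64(0.26), 3848), (np.float64(0.54), np.float64(0.28), 3833), (np.float64(0.54), np.float64(0.3), 3834), (np.float64(0.56), np.float64(0.24), 3827), (np.float64(0.56), np.float64(0.26), 3813), (np.float64(0.56), np.float64(0.28), 3802), (np.float64(0.56), np.float64(0.3), 3795), (np.float64(0.58), np.float64(0.24), 3793), (np.float64(0.58), np.float64(0.26), 3784), (np.float64(0.58), np.float64(0.28), 3767), (np.float64(0.78), np.float64(-0.24), 3443)]
```

```bash
python3 - <<'E'
from h import *
s=st(); t0=np.array(s["tool_pos"]); R0=np.array(s["eef_rot"]); M=lidtool()
print("A",rel(t0+Z*.12,R0)); print("mid",rel([.49,.08,.23],M)); print("B",rel([.465,.244,.2],M)); print("C",rel([.465,.244,.06],M))
E
```

```text
A (array([  0.03,  -4.55, -11.11]), array([0., 0., 0.]))
mid (array([ -7.32, -18.37,  -5.58]), array([12.76, -0.14,  0.02]))
B (array([-13.46, -31.51,   3.02]), array([12.76, -0.14,  0.02]))
C (array([-13.49, -26.2 ,  15.98]), array([12.76, -0.14,  0.02]))
```

>>> {"api": "servo_tool", "payload": {
  "targets": [-1,0,-1.1,-2.8,0,0,0,-1,0,-2.3,-5.5,0,0,0,-1,0,-3.4,-8.3,0,0,0,-1,0,-4.5,-11.1,0,0,0,-1,-2,-8,-9.7,3,0,0,-1,-3.5,-11,-8.5,6,0,0,-1,-5.5,-14.5,-7,9,0,0,-1,-7.3,-18.4,-5.6,12.76,-0.1,0,-1,-8.8,-21.6,-3.4,12.76,-0.1,0,-1,-10.4,-25,-1.3,12.76,-0.1,0,-1,-12,-28.2,0.9,12.76,-0.1,0,-1,-13.5,-31.5,3,12.76,-0.1,0,-1,-13.5,-30.7,5,12.76,-0.1,0,-1,-13.5,-29.6,7.7,12.76,-0.1,0,-1,-13.5,-28.5,10.3,12.76,-0.1,0,-1,-13.5,-27.4,13,12.76,-0.1,0,-1,-13.5,-26.6,15,12.76,-0.1,0,-1,-13.5,-26.2,16,12.76,-0.1,0,-1,-13.5,-26.2,16,12.76,-0.1,0,-1,-13.5,-26.2,16,12.76,-0.1,0]
}}

```text
clock: 6.68
tool_pos: [0.464, 0.2454, 0.0597]
eef_rot: [[0.975, -0.185, 0.127], [-0.224, -0.797, 0.561], [-0.002, -0.575, -0.818]]
contact_force: [-1.0, 0.6, -0.5]
finger_gap: 0.0031
```

```bash
cat > lid.py <<'E'
from h import *
import sys
info(); c=cam("top"); W=cloud(c)
if len(sys.argv)>1: cv2.imwrite(sys.argv[1],cv2.resize(c["img"][150:300,180:460,::-1],None,fx=2.8,fy=2.8,interpolation=cv2.INTER_CUBIC))
p=W.reshape(-1,3); C=np.array([.48,.31,0]); x=(p-C)@BX; y=(p-C)@BY
m=(abs(x)<.06)&(abs(y)<.072)&(p[:,2]<.2)&(p[:,2]>.006)
a=np.c_[x[m],y[m],np.ones(m.sum())]; k,*_=np.linalg.lstsq(a,p[m,2],rcond=None); r=p[m,2]-a@k
g=abs(r)<.006; k,*_=np.linalg.lstsq(a[g],p[m,2][g],rcond=None); print("slope along BX, BY, height top:",k.round(4),m.sum(),g.sum())
E
python3 lid.py pics/l1.png
```

```text
t 6.68 pos [0.464  0.2454 0.0597] gap 0.0031 F [-1.   0.6 -0.5] q [ -3.9  19.4 123.7  53.5  45.   57.4]
[[0.975, -0.185, 0.127], [-0.224, -0.797, 0.561], [-0.002, -0.575, -0.818]]
slope along BX, BY, height top: [-0.001  -0.0045  0.055 ] 2123 2116
```

View pics/l1.png

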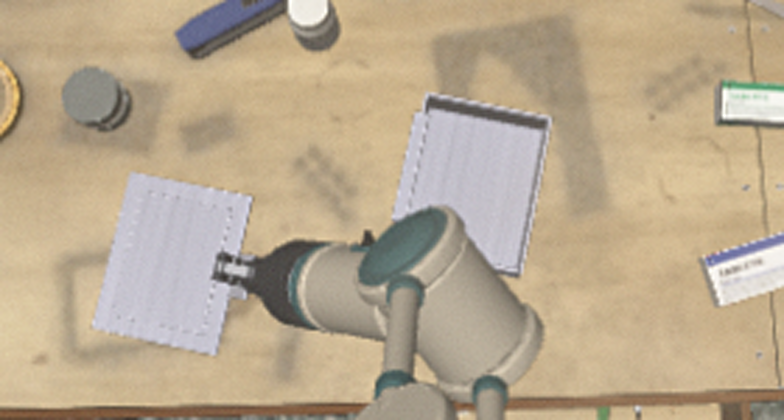

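The picture shows the lid level at (172,262) above bare desk, with the open box clear behind the wrist at (480,185). The plate top is at 55 mm, so I'll lower it 41 mm.

>>> {"api": "servo_tool", "payload": {
  "targets": [-1,0,0.58,0.82,0,0,0,-1,0,1.15,1.64,0,0,0,-1,0,1.6,2.3,0,0,0,-1,0,1.9,2.7,0,0,0,-1,0,2.1,3,0,0,0,-1,0,2.2,3.15,0,0,0,-1,0,2.3,3.27,0,0,0,-1,0,2.36,3.35,0,0,0,-1,0,2.36,3.35,0,0,0]
}}

```text
clock: 7.48
tool_pos: [0.4646, 0.2453, 0.0194]
eef_rot: [[0.975, -0.184, 0.129], [-0.224, -0.797, 0.561], [-0.0, -0.575, -0.818]]
contact_force: [0.4, -0.2, -0.0]
finger_gap: 0.0029
```

```bash
python3 lid.py
```

```text
t 7.48 pos [0.4646 0.2453 0.0194] gap 0.0029 F [ 0.4 -0.2 -0. ] q [ -3.9  23.9 126.1  59.8  41.1  48.7]
[[0.975, -0.184, 0.129], [-0.224, -0.797, 0.561], [-0.0, -0.575, -0.818]]
slope along BX, BY, height top: [ 0.0009 -0.0023  0.0148] 1976 1966
```

>>> {"api": "servo_tool", "payload": {
  "targets": [-0.8,0,0,0,0,0,0,-0.7,0,0,0,0,0,0,-0.7,0,0,0,0,0,0,-0.7,0,0,-0.5,0,0,0,-0.7,0,0,-1.5,0,0,0,-0.7,0,0,-2.5,0,0,0,-0.7,0,0,-4,0,0,0,-0.7,0,0,-6,0,0,0,-0.5,0,0,-9,0,0,0,0,0,0,-12,0,0,0,0,0,0,-15,0,0,0,0,0,0,-15,0,0,0]
}}

```text
clock: 8.53
tool_pos: [0.4474, 0.1587, 0.1456]
eef_rot: [[0.974, -0.181, 0.136], [-0.227, -0.798, 0.558], [0.008, -0.574, -0.819]]
contact_force: [1.0, 0.6, -0.4]
finger_gap: 0.0426
```

```bash
python3 lid.py; python3 - <<'E'
from h import *
c=cam("top"); W=cloud(c)
p=W.reshape(-1,3); m=(abs((p-BC)@BX)<.1)&(abs((p-BC)@BY)<.1)&(p[:,2]>.054)&(p[:,2]<.066); print("rim",cv2.minAreaRect((p[m][:,:2]*1e3).astype(np.float32)))
q=W[175:200,430:470].reshape(-1,3);q=q[(q[:,2]>.025)&(q[:,2]<.05)]; r=cv2.minAreaRect((q[:,:2]*1e3).astype(np.float32));print("small",r,np.median(q[:,2]), q.mean(0))
# straight down tool above pack, jaws across the short side
a=np.radians(4.3) ; 
for sg in(1,):
  y=np.array([np.cos(a),-np.sin(a),0])
for yy in(y,-y):
  zt=-Z; Rt=np.stack([np.cross(yy,zt),yy,zt],1); print(Rt.round(3).tolist(),"hover",rel([.627,-.285,.16],Rt))
E
```

```text
t 8.53 pos [0.4474 0.1587 0.1456] gap 0.0426 F [ 1.   0.6 -0.4] q [-16.4   9.7 119.6  41.4  60.1  62.3]
[[0.974, -0.181, 0.136], [-0.227, -0.798, 0.558], [0.008, -0.574, -0.819]]
slope along BX, BY, height top: [ 0.0018 -0.0017  0.0147] 2041 2030
rim ((549.3233642578125, 12.654457092285156), (130.10194396972656, 159.73326110839844), 76.45217895507812)
small ((627.14599609375, -285.50726318359375), (81.31591033935547, 41.977996826171875), 84.5592269897461) 0.034560647732776006 [ 0.62621135 -0.28389814  0.03441921]
[[0.075, 0.997, -0.0], [0.997, -0.075, -0.0], [-0.0, 0.0, -1.0]] hover (array([ 27.74,  31.21, -23.96]), array([-25.75, -30.19, -95.26]))
[[-0.075, -0.997, -0.0], [-0.997, 0.075, -0.0], [0.0, -0.0, -1.0]] hover (array([ 27.74,  31.21, -23.96]), array([-29.  ,  24.73,  78.57]))
```

The lid lies flat on the desk: plate top 14.7 mm, slopes under 2 mrad. Now the small pack.

>>> {"api": "servo_tool", "payload": {
  "targets": [0.3,10,12,-14,-10,-12,-38,0.3,10,12,-14,-10,-12,-38,0.3,10,12,-14,-10,-12,-38,0.3,10,12,-14,-10,-12,-38,0.3,10,12,-14,-10,-12,-38,0.3,10,12,-14,-10,-12,-38,0.3,27.7,31.2,-24,-25.75,-30.2,-95.3,0.3,27.7,31.2,-24,-25.75,-30.2,-95.3,0.3,27.7,31.2,-24,-25.75,-30.2,-95.3,0.3,27.7,31.2,-24,-25.75,-30.2,-95.3,0.3,27.7,31.2,-24,-25.75,-30.2,-95.3,0.3,27.7,31.2,-24,-25.75,-30.2,-95.3,0.3,27.7,31.2,-24,-25.75,-30.2,-95.3,0.3,27.7,31.2,-24,-25.75,-30.2,-95.3,0.3,27.7,31.2,-24,-25.75,-30.2,-95.3,0.3,27.7,31.2,-24,-25.75,-30.2,-95.3,0.3,27.7,31.2,-24,-25.75,-30.2,-95.3,0.3,27.7,31.2,-24,-25.75,-30.2,-95.3,0.3,27.7,31.2,-24,-25.75,-30.2,-95.3,0.3,27.7,31.2,-24,-25.75,-30.2,-95.3],
  "grip_force": 30
}}

```text
clock: 10.3
tool_pos: [0.6269, -0.2841, 0.1583]
eef_rot: [[0.074, 0.997, -0.003], [0.997, -0.074, 0.001], [0.001, -0.003, -1.0]]
contact_force: [0.6, 0.3, -0.5]
finger_gap: 0.056
```

```bash
python3 - <<'E'
from h import *
info(); a=np.radians(4.8); y=np.array([np.cos(a),-np.sin(a),0]); zt=-Z; Rt=np.stack([np.cross(y,zt),y,zt],1)
print(rel([.6265,-.285,.06],Rt),rel([.6265,-.285,.008],Rt))
c=cam("top"); cv2.imwrite("pics/p1.png",cv2.resize(c["img"][150:270,380:540,::-1],None,fx=4,fy=4,interpolation=cv2.INTER_CUBIC))
E
```

```text
t 10.3 pos [ 0.6269 -0.2841  0.1583] gap 0.056 F [ 0.6  0.3 -0.5] q [-30.2  28.   77.4  -0.   74.8 -25.9]
[[0.074, 0.997, -0.003], [0.997, -0.074, 0.001], [0.001, -0.003, -1.0]]
(array([-0.1 , -0.  ,  9.83]), array([-0.16, -0.06,  0.58])) (array([-1.100e-01,  1.000e-02,  1.503e+01]), array([-0.16, -0.06,  0.58]))
```

View pics/p1.png

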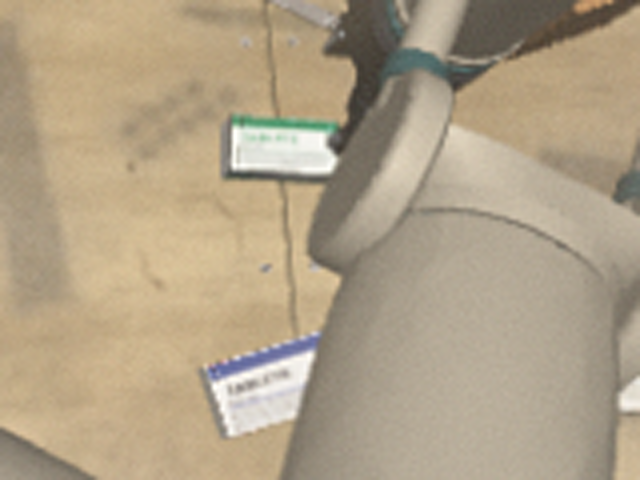

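The pack is at (282,148) in the crop, undisturbed; the gripper is offset only by parallax.

>>> {"api": "servo_tool", "payload": {
  "targets": [0.3,-0.1,0,3,0,0,0.6,0.3,-0.1,0,6,0,0,0.6,0.3,-0.1,0,9,0,0,0.6,0.3,-0.1,0,11,0,0,0.6,0.3,-0.1,0,12.5,0,0,0.6,0.3,-0.1,0,13.8,0,0,0.6,0.3,-0.1,0,14.6,0,0,0.6,0.3,-0.1,0,15,0,0,0.6,0.3,-0.1,0,15,0,0,0.6,0.1,-0.1,0,15,0,0,0.6,0,-0.1,0,15,0,0,0.6,-0.1,-0.1,0,15,0,0,0.6,-0.3,-0.1,0,15,0,0,0.6,-0.3,-0.1,0,15,0,0,0.6,-0.3,-0.1,0,15,0,0,0.6],
  "grip_force": 35
}}

```text
clock: 11.6
tool_pos: [0.6271, -0.2855, 0.0099]
eef_rot: [[0.083, 0.997, -0.0], [0.997, -0.083, -0.0], [-0.0, -0.0, -1.0]]
contact_force: [0.1, 0.9, 5.9]
finger_gap: 0.0391
```

>>> {"api": "servo_tool", "payload": {
  "targets": [-0.3,0,0,-0.5,0,0,0,-0.3,0,0,-2,0,0,0,-0.3,0,0,-4,0,0,0,-0.3,0,0,-7,0,0,0,-0.3,0,0,-10,0,0,0,-0.3,0,0,-13,0,0,0,-0.3,0,0,-15,0,0,0,-0.3,0,0,-15,0,0,0]
}}

```text
clock: 12.27
tool_pos: [0.629, -0.2864, 0.1642]
eef_rot: [[0.083, 0.997, 0.006], [0.997, -0.083, -0.004], [-0.003, 0.006, -1.0]]
contact_force: [0.5, -1.3, 0.0]
finger_gap: 0.0395
```

```bash
python3 - <<'E'
from h import *
info(); Rt=np.stack([BX,-BY,-Z],1); print(np.linalg.det(Rt))
C=np.array([.549,.0118,0])-.008*BX
for z in(.16,.09,.02,.0135): print(z,rel(C+Z*z,Rt))
c=cam("scene"); cv2.imwrite("pics/s2.png",cv2.resize(c["img"][100:280,250:500,::-1],None,fx=3,fy=3,interpolation=cv2.INTER_CUBIC))
E
```

```text
t 12.27 pos [ 0.629  -0.2864  0.1642] gap 0.0395 F [ 0.5 -1.3  0. ] q [-30.2  27.8  77.   -0.   74.9 -25.4]
[[0.083, 0.997, 0.006], [0.997, -0.083, -0.004], [-0.003, 0.006, -1.0]]
1.0
0.16 (array([ 28.26, -10.57,   0.25]), array([0.36, 0.17, 8.22]))
0.09 (array([ 28.28, -10.62,   7.25]), array([0.36, 0.17, 8.22]))
0.02 (array([ 28.3 , -10.66,  14.25]), array([0.36, 0.17, 8.22]))
0.0135 (array([ 28.31, -10.66,  14.9 ]), array([0.36, 0.17, 8.22]))
```

View pics/s2.png

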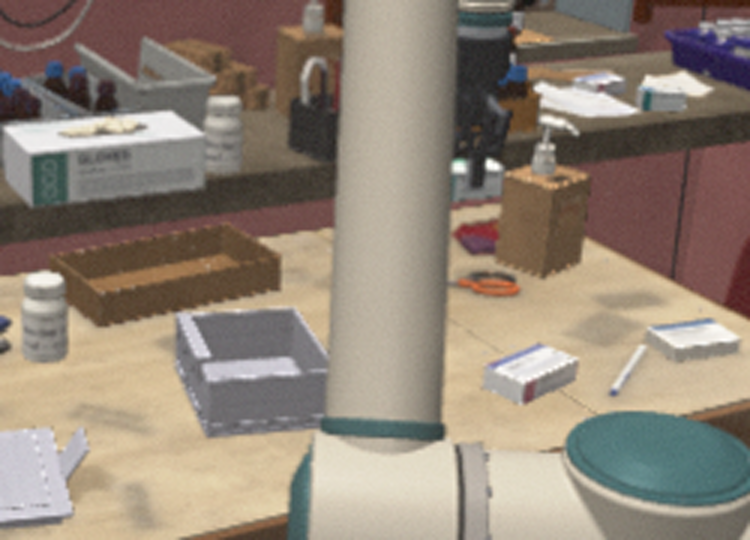

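The picture shows the pack held level in the fingers at (477,180). The open box is at (252,370), and the lid lies at the left at (30,480).

>>> {"api": "servo_tool", "payload": {
  "targets": [-0.3,3,-1.1,0,0.3,0.1,1,-0.3,6.5,-2.4,0,0.3,0.1,2,-0.3,10,-3.7,0,0.3,0.1,3,-0.3,13.5,-5,0,0.3,0.1,4,-0.3,17,-6.3,0,0.3,0.1,5,-0.3,20.5,-7.6,0,0.3,0.1,6,-0.3,24,-9,0,0.3,0.1,7,-0.3,26.5,-9.9,0,0.3,0.1,8,-0.3,27.8,-10.4,0,0.3,0.15,8.2,-0.3,28.3,-10.6,0.2,0.3,0.15,8.2,-0.3,28.3,-10.6,0.2,0.3,0.15,8.2,-0.3,28.3,-10.6,0.2,0.3,0.15,8.2,-0.3,28.3,-10.6,0.2,0.3,0.15,8.2]
}}

```text
clock: 13.4
tool_pos: [0.5448, 0.0047, 0.1563]
eef_rot: [[0.225, 0.974, -0.008], [0.974, -0.225, 0.004], [0.002, -0.009, -1.0]]
contact_force: [0.7, 0.5, -0.5]
finger_gap: 0.0391
```

```bash
python3 - <<'E'
from h import *
info(); Rt=np.stack([BX,-BY,-Z],1)
C=np.array([.549,.0118,0])-.008*BX
for z in(.16,.09,.02,.0135): print(z,rel(C+Z*z,Rt))
c=cam("top"); cv2.imwrite("pics/t2.png",cv2.resize(c["img"][165:265,300:430,::-1],None,fx=5,fy=5,interpolation=cv2.INTER_CUBIC))
E
```

```text
t 13.4 pos [0.5448 0.0047 0.1563] gap 0.0391 F [ 0.7  0.5 -0.5] q [-6.9 16.5 96.4  0.2 67.5  6. ]
[[0.225, 0.974, -0.008], [0.974, -0.225, 0.004], [0.002, -0.009, -1.0]]
0.16 (array([-0.01,  0.24, -0.37]), array([-0.49, -0.1 , -0.03]))
0.09 (array([-0.02,  0.3 ,  6.63]), array([-0.49, -0.1 , -0.03]))
0.02 (array([-0.04,  0.36, 13.63]), array([-0.49, -0.1 , -0.03]))
0.0135 (array([-0.04,  0.37, 14.28]), array([-0.49, -0.1 , -0.03]))
```

View pics/t2.png

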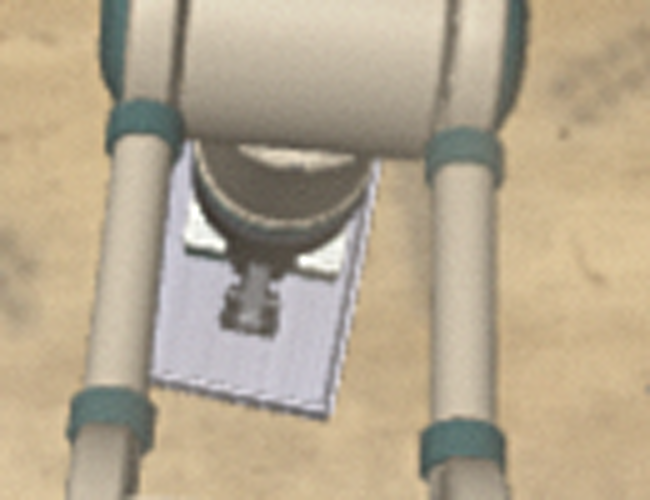

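The pack, at (260,250) in the crop, hangs square above the box interior with margin on both sides.

>>> {"api": "servo_tool", "payload": {
  "targets": [-0.3,0,0.1,2.5,-0.4,0,0,-0.3,0,0.2,5,-0.4,0,0,-0.3,0,0.3,7.5,-0.4,0,0,-0.3,0,0.3,9.5,-0.4,0,0,-0.3,0,0.3,11,-0.4,0,0,-0.3,0,0.3,12.3,-0.4,0,0,-0.3,0,0.3,13.2,-0.4,0,0,-0.3,0,0.3,13.7,-0.4,0,0,-0.3,0,0.3,14,-0.4,0,0,-0.3,0,0.3,14,-0.4,0,0]
}}

```text
clock: 14.28
tool_pos: [0.5467, 0.0053, 0.0167]
eef_rot: [[0.225, 0.974, -0.001], [0.974, -0.225, 0.003], [0.002, -0.001, -1.0]]
contact_force: [-0.0, 0.6, -0.4]
finger_gap: 0.0392
```

```bash
python3 -c "
from h import *
info()"
```

```text
t 14.28 pos [0.5467 0.0053 0.0167] gap 0.0392 F [-0.   0.6 -0.4] q [ -6.8  25.2 106.5   0.2  48.3   6. ]
[[0.225, 0.974, -0.001], [0.974, -0.225, 0.003], [0.002, -0.001, -1.0]]
```

Lower the last 3 mm, release, then withdraw straight up.

>>> {"api": "servo_tool", "payload": {
  "targets": [-0.3,0,0,0.1,0,0,0,-0.3,0,0,0.2,0,0,0,-0.3,0,0,0.28,0,0,0,-0.3,0,0,0.28,0,0,0,0,0,0,0.28,0,0,0,0.2,0,0,0.28,0,0,0,0.3,0,0,0.28,0,0,0,0.3,0,0,0.2,0,0,0,0.3,0,0,-0.8,0,0,0,0.3,0,0,-2,0,0,0,0.3,0,0,-4,0,0,0,0.3,0,0,-7,0,0,0,0.3,0,0,-10,0,0,0,0.3,0,0,-13,0,0,0,0.3,0,0,-17,0,0,0,0.3,0,0,-20,0,0,0,0.3,0,0,-20,0,0,0]
}}

```text
clock: 15.7
tool_pos: [0.5506, 0.0048, 0.225]
eef_rot: [[0.224, 0.974, 0.014], [0.974, -0.224, 0.001], [0.004, 0.014, -1.0]]
contact_force: [-0.2, -0.1, 0.2]
finger_gap: 0.056
```

>>> {"api": "servo_tool", "payload": {
  "targets": [0.3,-4,0,-1,0,0,0,0.3,-8,0,-2,0,0,0,0.3,-12,0,-2,0,0,0,0.3,-16,0,-2,0,0,0,0.3,-20,0,-2,0,0,0,0.3,-24,0,-2,0,0,0,0.3,-28,0,-2,0,0,0,0.3,-28,0,-2,0,0,0,0.3,-28,0,-2,0,0,0,0.3,-28,0,-2,0,0,0]
}}

```text
clock: 16.53
tool_pos: [0.4834, -0.2674, 0.2362]
eef_rot: [[0.226, 0.974, -0.001], [0.974, -0.226, 0.004], [0.004, -0.001, -1.0]]
contact_force: [0.2, -0.8, 0.0]
finger_gap: 0.0555
```

```bash
python3 lid.py; sed -i 's/W=np.load("top0.npy")/W=cloud(cam("top","pics\/top9.png"))/' m.py; python3 m.py | grep -v small; python3 - <<'E'
from h import *
W=cloud(cam("top")); p=W.reshape(-1,3); q=p-BC; x=q@BX;y=q@BY
m=(abs(x)<.058)&(abs(y)<.072)&(p[:,2]>.03)&(p[:,2]<.05); print("pack",m.sum(),cv2.minAreaRect((np.c_[x,y][m]*1e3).astype(np.float32)),np.percentile(p[m,2],[5,50,95]))
a=np.c_[x[m],y[m],np.ones(m.sum())]; print("slope",np.linalg.lstsq(a,p[m,2],rcond=None)[0].round(4))
cv2.imwrite("pics/end.png",cv2.resize(cv2.imread("pics/top9.png")[120:300,190:480],None,fx=2.7,fy=2.7,interpolation=cv2.INTER_CUBIC))
E
```

```text
t 16.53 pos [ 0.4834 -0.2674  0.2362] gap 0.0555 F [ 0.2 -0.8  0. ] q [-36.3  13.8  88.4   0.2  78.  -23.3]
[[0.226, 0.974, -0.001], [0.974, -0.226, 0.004], [0.004, -0.001, -1.0]]
slope along BX, BY, height top: [-0.001  -0.0017  0.0146] 2035 2023
lid 290 [549.4  15.6] [135.5 160.3] 76.5 z [0.0576 0.0619 0.0707]
pack 400 ((-5.645664215087891, 0.9064579010009766), (40.39708709716797, 78.25263977050781), 88.86769104003906) [0.03459127 0.03838939 0.04189955]
slope [ 0.0014 -0.0352  0.0384]Traceback (most recent call last):
  File "m.py", line 8, in <module>
    p=rect("tab",195,240,360,395,.075,.13); print(p[np.argsort(p[:,2])][[0,-1]],p.mean(0))
  File "m.py", line 5, in rect
    r=cv2.minAreaRect((p[:,:2]*1000).astype(np.float32)); print(name,len(p),np.round(r[0],1),np.round(r[1],1),round(r[2],1),"z",np.percentile(p[:,2],[5,50,95]).round(4))
                                                                                                                                ~~~~~~~~~~~~~^^^^^^^^^^^^^^^^^^
    return _quantile_unchecked(
        a, q, axis, out, overwrite_input, method, keepdims, weights)
    return _ureduce(a,
                    func=_quantile_ureduce_func,
    ...<5 lines>...
                    overwrite_input=overwrite_input,
                    method=method)
    r = func(a, **kwargs)
    result = _quantile(arr,
                       quantiles=q,
    ...<2 lines>...
                       out=out,
                       weights=wgt)
    slices_having_nans = np.isnan(arr[-1, ...])
                                  ~~~^^^^^^^^^
IndexError: index -1 is out of bounds for axis 0 with size 0
```

View pics/end.png

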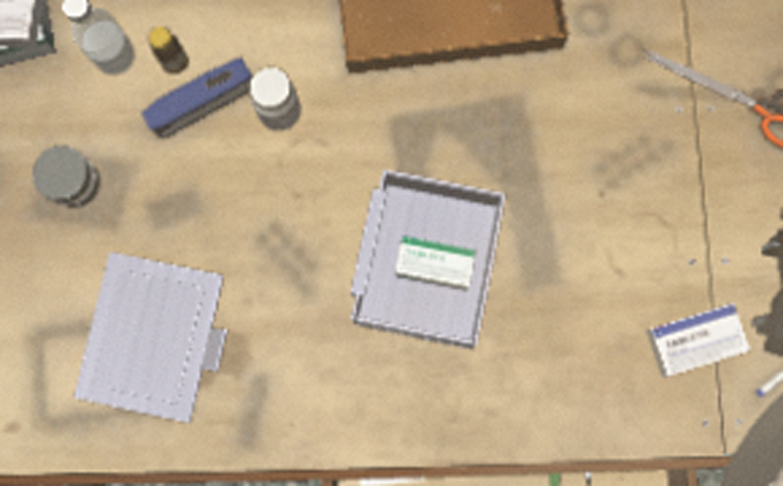

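The final view shows everything in place: the lid flat at (150,335), the pack in the box at (435,262), and the wide pack at (700,340), bottle and tins where they were. Handing in.

```bash
python3 -c "
from h import *
print(manip.finish_job())"
```

```text
the job is handed in; nothing more can be done
None
```

The box is open and the small pack lies in it; I handed the job in at about 16.6 s of the 58 s allowed.

**What I did:** I gripped the lid by its tab and tipped it about 0.21 rad. I then drew it forward about 30 mm from under the lip and lifted it over to bare desk left of the box. There I set it down level, right way up. Then I picked up the green-banded small pack and lowered it to the box floor, released it, and moved the arm well clear.

**Last checks:**
- **Lid:** its plate top is 14.6 mm above the desk (14 mm expected), with slopes under 2 mrad.
- **Pack:** it is 6 mm forward and 1 mm sideways of my estimate of the box centre, and its top is at 38.4 mm (39 mm expected). A plane fitted to its top showed about 2 degrees of tilt across the short side. I took this to be depth noise or pixels from the pack's side face, because the image shows it lying flat.
- **Box:** its rim measured the same place to within a few millimetres throughout.
- **Other objects:** the wide pack, bottle and tins look unmoved in the last picture. The script meant to re-measure the wide pack stopped on an error before reaching it, so I checked these by eye only.
- **Forces:** the wrist force readings I saw stayed under about 6 N.

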